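Select the three-pip filter on a colorimeter and take a reading

ROBOT

A 6-joint arm with a two-finger parallel gripper is mounted at the origin on the work surface. World frame = base frame: x ahead of the robot, y to its left, z up, the work surface at z = 0. Lengths are in m, angles in rad, forces in N, time in s.
With the tool pointing down it reaches from about 0.35 to 0.975 m from the base axis. Payload 4.9 kg.
Tool frame: the origin (TCP) lies on the centre line of the jaws, within the pads' length; the fingertips stand 22 mm ahead of it and the grasp point (between the pads) lies 3 mm ahead of it (manip.tcp_to_tips is the distance from the TCP to the fingertips, in m); z points along the fingers, x is the direction in which the jaws open and shut, and the axes are right-handed (so a half turn about z gives the same grasp; the last joint's range is limited). The gripper opens to 85 mm and grips with 20 to 120 N. Pads are 22 mm wide; open, the fingers measure 114 mm over their backs; the gripper's body (76 mm by 85 mm) begins 54 mm behind the grasp point. The pads swing forward as they close: fully open they stand 13 mm farther back than shut.
Start: joints at [1.172, 0.053, 1.613, -0, 1.476, -0.119], TCP at [0.173, 0.601, 0.253] pointing down, gripper open.
Joint ranges: [-3.01, 3.01], [-1.01, 2.22], [0.06, 2.58], [-1.02, 4.17], [0.09, 2.62], [-3.14, 3.14]. Speed limits (rad/s): [2.57, 2.57, 3.14, 3.14, 3.14, 3.14].

INTERFACE

Orientations are given as a unit quaternion [w, x, y, z].
In Python, from plant import manip gives the robot as it stands.
- The arm moves only by the shell command python3 -m pendant 'ROWS'. ROWS is a JSON object of lists of equal length, an entry for each row: "linear": the shift along the tool's x, y, z in cm, a list of three; "rotation": the turn, a rotation vector about the tool's x, y, z in degrees, a list of three; "grip": the closure, from 0 (fully open) to 1 (shut). A call has exactly 10 rows; each row is the pose to reach, as a shift and turn from the pose commanded when the call began, along the tool's axes at that moment; what a row does not reach only later rows make up. A row lasts 1/12 s, in which the tool goes at most 41.7 mm and 7.16 degrees, less where a joint would pass 70% of its speed; a pose out of reach is approached as far as the arm can. A call with a gripper value outside its range is refused whole. The fingers move at their own pace and stop on an object; the grip force is fixed at half the most. Time passes only in rows, so rows that repeat a pose let the fingers close, or fill a call up. It gives the time, the measured TCP pose, the force and the opening at its end, in the units of the state.
- manip.state(): the state, without advancing time (a new reading comes with each control period).
- manip.grab_frame(name): name is "side" or "top" or "wrist"; returns the picture (480x640x3 uint8, red, green, blue); there is no depth.
- manip.calibration(name): a dict with "fx", "fy", "cx", "cy" (pixels), "cam_to_world" (4x4, takes a point from camera to world coordinates). Camera axes: x right, y up, looking along -z (the intrinsics and any distortion apply to the point x, -y, -z); pixel columns grow to the right and rows downward; lengths in m; the calibration is good to about 2 mm. A picture is of the moment at which its call begins: read the wrist's pose just before it. calibration takes no time and is no camera call; for the wrist camera it gives the pose at the moment of the call.
- manip.job_done(): hands the job in, once; it reports no verdict.
The state is a dict: "time": time; "joint_pos": joint angles; "joint_vel": joint speeds; "joint_efforts": joint torques, N m; "tool_pos": TCP position; "tool_rot": TCP orientation; "contact_force": force on the tool from outside, world axes, zero at the start; "ft_torque": the same for the moment, N m; "gripper_width": opening from 0.0 (shut) to 1.0 (fully open).
Only numpy, scipy, OpenCV 4.12 (cv2) and the standard library are available. Lean on these libraries where they do the work, as an engineer would, in place of code of your own. Each camera call takes 0.05 s, during which the arm holds its last target. There are 200 camera calls.

TASK

On the colorimeter, push the turret's upright tab round with a fingertip until it points at the middle of the mark plate with three pips, and let it rest there; only then press the read key fully down and let it come back up. Nothing is to be gripped: do not pinch the tab, do not lift the turret off its seat, and leave the vial, bottles, beakers and screwdriver where they are. Finish with the tab still pointing at the three pips and the hand clear.

Things in the scene. Friction and masses are not known exactly. Their poses are not given: they have to be found in the camera images.
- casing: The colorimeter: a grey box fixed to the bench, 280 mm (x) by 240 mm (y), flat deck 75 mm above the bench, reaching from x = -165 to +115 mm and y = -120 to +120 mm of its origin. Origin on the turret's vertical axis, at bench level; its x points away from the operator, its y to the operator's left, z up
- axis (a point): point on the turret's vertical axis at the top face of the turret disc, 97 mm above the bench
- turret (a joint): angle of the filter turret in rad: an aluminium disc of radius 62 mm on the deck, top face 97 mm above the bench, with one black upright tab. At 0 the tab points along the casing's -x; positive turns anticlockwise seen from above; stops at -2.7 and +2.7. No detents: friction holds it (about 1 N at the tab turns it) and it stays where it is left
- tab (a point): centre of the turret's tab: a black upright fin, 8 mm thick, 28 mm tall (97 to 125 mm above the bench), running radially from 30 to 80 mm from the turret axis and so jutting 18 mm past the disc's rim. This point is 58 mm from the axis, 111 mm above the bench, and turns with the turret; pushing the flat side of the fin turns the turret
- tab_aim (a point): the point that the tab points at: on the tab's centre line, 98 mm from the turret axis, which is the radius on which the four marks' centres lie; turns with the turret
- tab_face_l: the half of the tab (4 mm thick) whose flat side, pushed, turns the turret clockwise; its frame is the turret's, origin on the axis at the disc's underside
- tab_face_r: the other half of the tab (4 mm thick), whose flat side, pushed, turns the turret anticlockwise; same origin
- turret_lift (a joint): height in m by which the turret has been lifted off its seat: 0 seated, up to 0.03. It only rests there by its own weight
- read_key (a joint): travel in m of the read key: 0 up, about 0.006 fully down; springs back; fully down takes about 5 N
- read_key_top (a point): centre of the top of the read key, the only push key: round, grey, 28 mm wide in a black round housing on the deck at the operator's left front corner; pressed straight down
- mark3: white round mark plate, 36 mm wide, 3 mm thick, with three pips in a triangle: the position wanted (black, 8 mm wide, 2 mm tall), fixed on the deck 98 mm from the turret axis. The four plates sit at turret angles of about -2.1, -1.05, +1.05 and +2.1 rad; which is where differs from start to start. Origin at its underside centre, 75 mm above the bench
- mark1: white round mark plate, 36 mm wide, 3 mm thick, with one pip (black, 8 mm wide, 2 mm tall), fixed on the deck 98 mm from the turret axis. The four plates sit at turret angles of about -2.1, -1.05, +1.05 and +2.1 rad; which is where differs from start to start. Origin at its underside centre, 75 mm above the bench
- mark2: white round mark plate, 36 mm wide, 3 mm thick, with two pips side by side (black, 8 mm wide, 2 mm tall), fixed on the deck 98 mm from the turret axis. The four plates sit at turret angles of about -2.1, -1.05, +1.05 and +2.1 rad; which is where differs from start to start. Origin at its underside centre, 75 mm above the bench
- mark4: white round mark plate, 36 mm wide, 3 mm thick, with four pips in a square (black, 8 mm wide, 2 mm tall), fixed on the deck 98 mm from the turret axis. The four plates sit at turret angles of about -2.1, -1.05, +1.05 and +2.1 rad; which is where differs from start to start. Origin at its underside centre, 75 mm above the bench
- vial: bystander: small capped glass vial, 24 mm wide, 45 mm tall, standing loose on the casing's deck; origin at the centre of its underside
- bottle_a: bystander: corked glass bottle, 68 mm wide, 125 mm tall, on the bench; origin at the centre of its underside
- bottle_b: bystander: corked glass bottle, 68 mm wide, 125 mm tall, on the bench; origin at the centre of its underside
- beaker: bystander: clear beaker, 72 mm wide, 85 mm tall, on the bench; origin at the centre of its underside
- screwdriver: bystander: screwdriver 180 mm long, lying on the bench to the left of the instrument
- spare_beaker: bystander: white beaker, 80 mm wide, 100 mm tall, on the bench; origin at the centre of its underside

How it is judged:
On the way, in this order (a step that is already met when the one before it is completed fails the run):
1. the tab points at the three-pip mark, at rest, with the read key still up (horizontal distance between tab_aim and mark3 below 0.01 m and velocity of joint turret between -0.05 and 0.05 rad/s and value of joint read_key below 0.002 m), for 0.3 s.
2. the read key is pressed down while the tab points at the three-pip mark (horizontal distance between tab_aim and mark3 below 0.01 m and value of joint read_key above 0.0045 m), for 0.05 s.
At the end, for the whole second after the job is handed in: The tab's line passes within 10 mm of the centre of the three-pip plate (aim point to plate centre, about 6 degrees), the turret is at rest and on its seat, the read key has been pressed at least 4.5 mm afterwards and is back up, and no bystander has moved 20 mm (horizontal distance between tab_aim and mark3 below 0.01 m and velocity of joint turret between -0.05 and 0.05 rad/s and value of joint turret_lift below 0.004 m and value of joint read_key below 0.0015 m and distance of each of vial, bottle_a, bottle_b, beaker, screwdriver, spare_beaker from where it was at the start of the episode below 0.02 m); the robot touches nothing.
It fails at once if the tab is pinched between the fingers (contact force between the fingers and tab_face_l above 2 N and contact force between the fingers and tab_face_r above 2 N).
It fails at once if the read key is pressed while the tab does not point at the three-pip mark (value of joint read_key above 0.003 m and horizontal distance between tab_aim and mark3 above 0.012 m).
It fails at once if the turret is lifted off its seat (value of joint turret_lift above 0.006 m).
It fails at once if a bystander is shifted or lifted by 20 mm or more, or knocked over (distance of any of vial, bottle_a, bottle_b, beaker, screwdriver, spare_beaker from where it was at the start of the episode above 0.02 m or angle between any of vial, bottle_a, bottle_b, beaker, spare_beaker's own z axis and vertical above 0.35 rad).
It also fails if it takes over 56 s, if anything falls off the work surface, if the arm or the gripper's body presses on something with over 40 N, if the wrist force passes 120 N, or if a joint passes its speed limit or range.

## Working session

There is one attempt and no reset: what is moved stays moved. The work goes in short steps, Python scripts to look and compute and a shell command to move; the robot and the scene stay as the last step left them, time stands still between calls to the robot, and variables do not carry over. Pictures are saved under pics/ and viewed, about 8 in all and at most 12, crops included, and the job is handed in when it is done.

```bash
mkdir -p pics; ls; python3 - <<'E'
from plant import manip
import cv2,json
for n in("top","side"):
    cv2.imwrite(f"pics/{n}0.png",manip.grab_frame(n)[:,:,::-1])
    print(n,manip.calibration(n))
print(manip.state(),manip.tcp_to_tips)
E
```

```text
pics
top {'fx': 454.6215003956627, 'fy': 454.6215003956627, 'cx': 310.9851652362021, 'cy': 237.7898630721963, 'cam_to_world': array([[ 0.01648029,  0.99894721, -0.04281196,  0.5355528 ],
       [-0.99948427,  0.01763917,  0.02683386,  0.16167007],
       [ 0.02756078,  0.04234765,  0.99872272,  1.14404889],
       [ 0.        ,  0.        ,  0.        ,  1.        ]])}
side {'fx': 473.89182922442757, 'fy': 473.89182922442757, 'cx': 315.5543259570253, 'cy': 238.94026741375575, 'cam_to_world': array([[ 0.87695722,  0.31212499, -0.3654094 ,  0.21255148],
       [-0.48038896,  0.54858337, -0.68431186, -0.54601001],
       [-0.01313331,  0.77565087,  0.63102555,  0.74181948],
       [ 0.        ,  0.        ,  0.        ,  1.        ]])}
{'time': 0.1, 'joint_pos': array([ 1.17201880e+00,  5.33217948e-02,  1.61415563e+00,  4.15325436e-05,
        1.47598861e+00, -1.18978975e-01]), 'joint_vel': array([ 0.0002471 , -0.0015709 , -0.00318265,  0.00016905,  0.00288808,
       -0.00125297]), 'joint_efforts': array([ 2.04642021e-06, -3.94904959e+01, -3.71363211e+01, -1.43262428e-04,
        3.90848887e-03,  9.83761083e-06]), 'tool_pos': array([0.17237544, 0.60022053, 0.25216736]), 'tool_rot': array([ 4.52839169e-04,  7.98800582e-01,  6.01595173e-01, -8.20210232e-04]), 'contact_force': array([-0.84973581,  0.01378186,  1.22455306]), 'ft_torque': array([-0.01498978, -0.05384783,  0.00521497]), 'gripper_width': 1.0007693602196743} 0.022
```

View pics/top0.png

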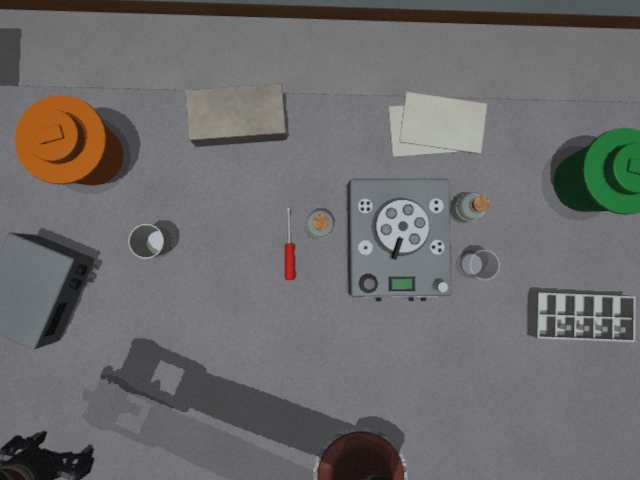

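View pics/side0.png

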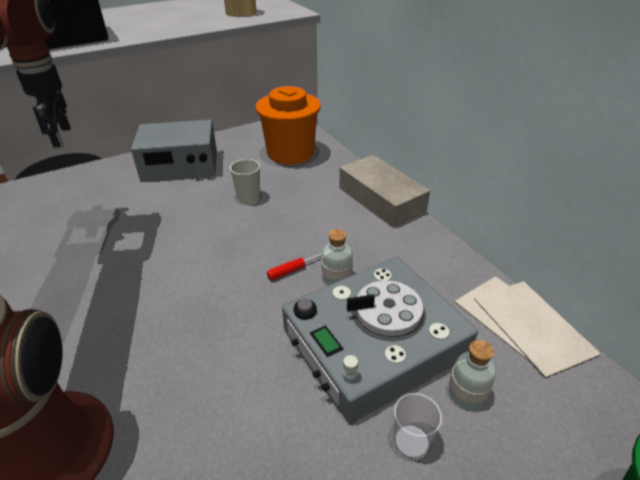

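Top view: the deck is at about (350–450, 180–297), with the tab at (397,248), slightly clockwise of -x. The side view shows the three-pip plate at (395,353), which corresponds to about (437,247) in the top view (turret angle +1.05). The key is at (368,284) and the vial at (443,287). Next I'll measure these.

```bash
cat > h.py <<'E'
import numpy as np,cv2
from plant import manip
from scipy.spatial.transform import Rotation as R
def ray(cal,u,v,z):
    T=np.array(cal["cam_to_world"]); d=T[:3,:3]@np.array([(u-cal["cx"])/cal["fx"],-(v-cal["cy"])/cal["fy"],-1.])
    o=T[:3,3]; return o+d*(z-o[2])/d[2]
def proj(cal,p):
    T=np.array(cal["cam_to_world"]); q=T[:3,:3].T@(np.array(p)-T[:3,3]); q/=-q[2]
    return cal["cx"]+cal["fx"]*q[0],cal["cy"]-cal["fy"]*q[1]
def pose():
    s=manip.state(); w,x,y,z=s["tool_rot"]; return np.array(s["tool_pos"]),R.from_quat([x,y,z,w])
E
python3 - <<'E'
from h import *
im=cv2.imread("pics/top0.png");c=manip.calibration("top")
g=cv2.cvtColor(im,cv2.COLOR_BGR2GRAY)
x0,y0,x1,y1=340,170,500,300
m=(g[y0:y1,x0:x1]>150).astype(np.uint8)
n,l,st,ce=cv2.connectedComponentsWithStats(m)
for i in range(1,n):
    if st[i,4]>20:
        x,y,w,h,a=st[i]; cx,cy=x+x0+(w-1)/2,y+y0+(h-1)/2
        print("white",round(cx,1),round(cy,1),w,h,a,ray(c,cx,cy,.078 if w<25 else .097).round(4))
m=(g[y0:y1,x0:x1]<30).astype(np.uint8)
n,l,st,ce=cv2.connectedComponentsWithStats(m)
for i in range(1,n):
    if st[i,4]>15:print("dark",st[i],ce[i]+[x0,y0],ray(c,*(ce[i]+[x0,y0]),.12).round(4))
cv2.imwrite("pics/crop.png",cv2.resize(im[y0:y1,x0:x1],None,fx=5,fy=5,interpolation=cv2.INTER_CUBIC)[:600,:800])
E
```

```text
white 365.0 205.5 15 14 108 [0.6599 0.0066 0.078 ]
white 436.0 205.0 15 15 134 [ 0.6644 -0.1624  0.078 ]
white 402.5 225.5 52 52 1387 [ 0.6127 -0.0785  0.097 ]
white 365.0 247.0 15 15 160 [0.5618 0.0055 0.078 ]
white 437.0 247.0 15 15 121 [ 0.5647 -0.1653  0.078 ]
white 443.0 286.5 9 10 71 [ 0.4719 -0.18    0.078 ]
dark [52 69  7 19 31] [394.87096774 248.48387097] [ 0.5586 -0.0563  0.12  ]
```

View pics/crop.png

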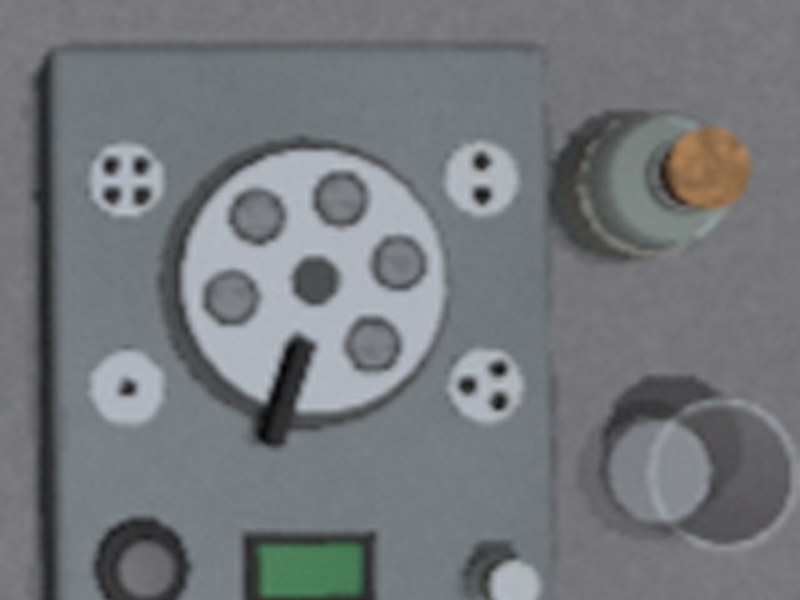

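The crop confirms that the lower-right plate (437,247) has three pips. The vial is at the lower right and the key at the lower left. The target bearing from the axis is about 241°, and the tab is now at about 160°.

```bash
cat >> h.py <<'E'
AX=np.array([.6127,-.0787])
def rt(phi):
    a=np.radians(phi); return np.array([np.cos(a),np.sin(a)]),np.array([-np.sin(a),np.cos(a)])
def go(xy,z,yaw,P=None):
    p,r=P or pose(); a=np.radians(yaw)
    t=R.from_matrix([[np.cos(a),np.sin(a),0],[np.sin(a),-np.cos(a),0],[0,0,-1]])
    print("lin",(r.inv().apply(np.r_[xy,z]-p)*100).round(2),"rot",(r.inv()*t).as_rotvec(degrees=True).round(1)); return np.r_[xy,z],t
def arc(phi,off=.015,rad=.062): r,t=rt(phi); return AX+rad*r-off*t
E
python3 -c "
from h import *
P=go(arc(130),.23,-50)
print(P[0])"
```

```text
lin [-48.38  56.77   2.29] rot [1.00e-01 1.00e-01 1.24e+02]
[ 0.58433783 -0.02156343  0.23      ]
```

```bash
python3 -m pendant '{"linear":[[-48.4,56.8,2.3],[-48.4,56.8,2.3],[-48.4,56.8,2.3],[-48.4,56.8,2.3],[-48.4,56.8,2.3],[-48.4,56.8,2.3],[-48.4,56.8,2.3],[-48.4,56.8,2.3],[-48.4,56.8,2.3],[-48.4,56.8,2.3]],"rotation":[[0,0,124],[0,0,124],[0,0,124],[0,0,124],[0,0,124],[0,0,124],[0,0,124],[0,0,124],[0,0,124],[0,0,124]],"grip":[1,1,1,1,1,1,1,1,1,1]}'; python3 -c "
from h import *
P=go(arc(130),.23,-50)"
```

```text
time: 0.93
tool_pos: [0.4031, 0.2516, 0.2401]
tool_rot: [-0.0, 1.0, 0.018, -0.0]
contact_force: [0.3, 0.3, -0.3]
gripper_width: -0.001
lin [17.16 27.94  1.01] rot [-0.  0. 52.]
```

```bash
python3 -m pendant '{"linear":[[17.2,27.9,1],[17.2,27.9,1],[17.2,27.9,1],[17.2,27.9,1],[17.2,27.9,1],[17.2,27.9,1],[17.2,27.9,1],[17.2,27.9,1],[17.2,27.9,1],[17.2,27.9,1]],"rotation":[[0,0,52],[0,0,52],[0,0,52],[0,0,52],[0,0,52],[0,0,52],[0,0,52],[0,0,52],[0,0,52],[0,0,52]],"grip":[1,1,1,1,1,1,1,1,1,1]}'; python3 - <<'E'
from h import *
P=go(arc(130),.129,-50)
w=manip.grab_frame("wrist");cv2.imwrite("pics/w1.png",w[:,:,::-1])
c=manip.calibration("wrist")
for n,p in dict(axis=[*AX,.097],m3=[.5647,-.1653,.078],m1=[.5618,.0055,.078]).items(): print(n,proj(c,p))
E
```

```text
time: 1.77
tool_pos: [0.5862, -0.0198, 0.2294]
tool_rot: [0.0, 0.907, -0.421, -0.001]
contact_force: [-0.0, 0.9, 0.0]
gripper_width: 0.002
lin [ 0.03  0.24 10.04] rot [0.1 0.1 0.2]
axis (np.float64(399.7057171171432), np.float64(254.3490530013973))
m3 (np.float64(426.61373667854286), np.float64(342.9112533779667))
m1 (np.float64(279.04497557161994), np.float64(229.07439081312637))
```

View pics/w1.png

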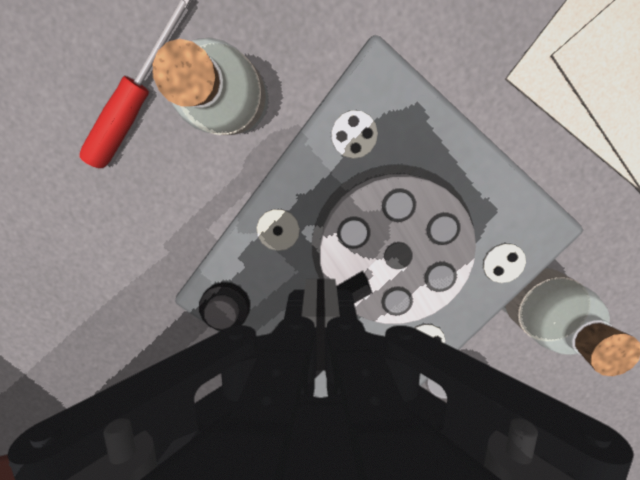

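The wrist view shows the calibration agreeing: the axis is at (398,255) against a predicted (400,254), and mark1 at (277,230) against (279,229). The tab is at (353,288), clear of the finger, so I'll descend.

```bash
python3 -m pendant '{"linear":[[0,0.2,2],[0,0.2,4],[0,0.2,6],[0,0.2,8],[0,0.2,9],[0,0.2,10],[0,0.2,10],[0,0.2,10],[0,0.2,10],[0,0.2,10]],"rotation":[[0,0,0],[0,0,0],[0,0,0],[0,0,0],[0,0,0],[0,0,0],[0,0,0],[0,0,0],[0,0,0],[0,0,0]],"grip":[1,1,1,1,1,1,1,1,1,1]}'; python3 - <<'E'
from h import *
P=pose()
for k in range(1,11): go(arc(130+4.5*k),.129,-50+4.5*k,P)
E
```

```text
time: 2.65
tool_pos: [0.5854, -0.0195, 0.1321]
tool_rot: [-0.0, 0.908, -0.42, 0.001]
contact_force: [-0.6, 0.5, -0.0]
gripper_width: 0.003
lin [-0.01  0.7   0.31] rot [-0.1 -0.1 -4.1]
lin [-0.08  1.2   0.31] rot [-0.1 -0.1 -8.6]
lin [-0.1   1.7   0.31] rot [ -0.1  -0.1 -13.1]
lin [-0.09  2.2   0.31] rot [ -0.1  -0.1 -17.6]
lin [-0.03  2.7   0.31] rot [ -0.1  -0.1 -22.1]
lin [0.06 3.19 0.31] rot [ -0.1  -0.1 -26.6]
lin [0.2  3.67 0.31] rot [ -0.1  -0.1 -31.1]
lin [0.37 4.14 0.31] rot [ -0.1  -0.1 -35.6]
lin [0.57 4.6  0.31] rot [ -0.1  -0.1 -40.1]
lin [0.81 5.04 0.31] rot [ -0.1  -0.1 -44.6]
```

```bash
python3 -m pendant '{"linear":[[0,0.7,0.1],[-0.1,1.2,0.1],[-0.1,1.7,0.1],[-0.1,2.2,0.1],[0,2.7,0.1],[0.1,3.2,0.1],[0.2,3.7,0.1],[0.4,4.1,0.1],[0.6,4.6,0.1],[0.8,5.0,0.1]],"rotation":[[0,0,-4],[0,0,-8.5],[0,0,-13],[0,0,-17.5],[0,0,-22],[0,0,-26.5],[0,0,-31],[0,0,-35.5],[0,0,-40],[0,0,-44.5]],"grip":[1,1,1,1,1,1,1,1,1,1]}'; python3 - <<'E'
from h import *
P=pose()
for k in range(1,11): go(arc(174.5+4.5*k),.129,-5.5+4.5*k,P)
cv2.imwrite("pics/t2.png",cv2.resize(manip.grab_frame("top")[170:300,340:500,::-1],None,fx=5,fy=5,interpolation=cv2.INTER_CUBIC)[:600,:800])
E
```

```text
time: 3.48
tool_pos: [0.5522, -0.0581, 0.1308]
tool_rot: [-0.0, 0.999, -0.043, 0.001]
contact_force: [1.7, 1.2, 0.3]
gripper_width: -0.001
lin [-0.08  0.46  0.17] rot [-0.  -0.1 -3.9]
lin [-0.15  0.96  0.17] rot [-0.  -0.1 -8.4]
lin [-0.17  1.46  0.17] rot [ -0.   -0.1 -12.9]
lin [-0.16  1.96  0.17] rot [ -0.   -0.1 -17.4]
lin [-0.11  2.46  0.17] rot [  0.   -0.1 -21.9]
lin [-0.02  2.95  0.17] rot [  0.   -0.1 -26.4]
lin [0.11 3.43 0.17] rot [  0.   -0.1 -30.9]
lin [0.28 3.91 0.17] rot [  0.   -0.1 -35.4]
lin [0.49 4.36 0.17] rot [  0.   -0.1 -39.9]
lin [0.73 4.8  0.18] rot [  0.   -0.1 -44.4]
```

View pics/t2.png

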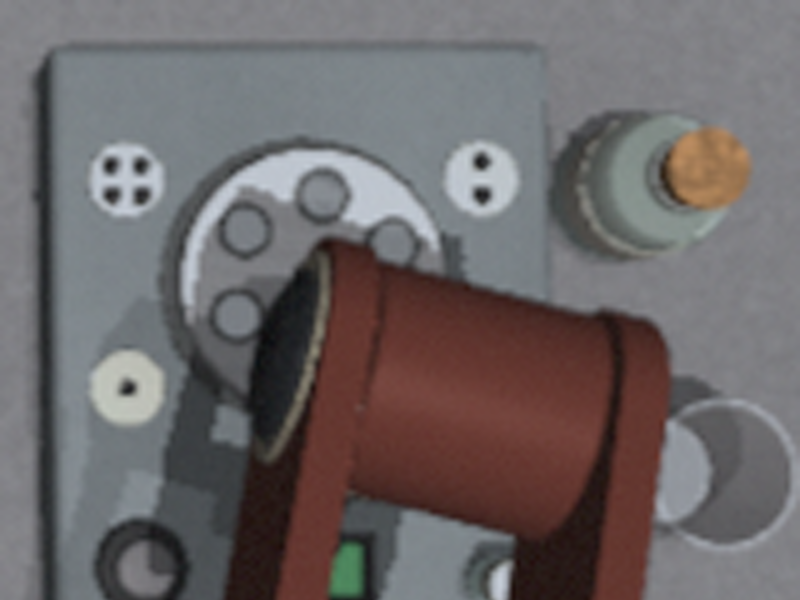

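The top view shows the turret's holes rotated, though the arm hides the tab. The push is working, so I'll continue the arc.

```bash
python3 -m pendant '{"linear":[[-0.1,0.5,0.1],[-0.1,1.0,0.1],[-0.2,1.5,0.1],[-0.2,2.0,0.1],[-0.1,2.5,0.1],[0,2.9,0.1],[0.1,3.4,0.1],[0.3,3.9,0.1],[0.5,4.4,0.1],[0.7,4.8,0.1]],"rotation":[[0,0,-4],[0,0,-8.5],[0,0,-13],[0,0,-17.5],[0,0,-22],[0,0,-26.5],[0,0,-31],[0,0,-35.5],[0,0,-40],[0,0,-44.5]],"grip":[1,1,1,1,1,1,1,1,1,1]}'; python3 - <<'E'
from h import *
P=pose()
for k in range(1,7): go(arc(219+2.5*k),.129,39+2.5*k,P)
cv2.imwrite("pics/w3.png",manip.grab_frame("wrist")[:,:,::-1])
c=manip.calibration("wrist")
for n,p in dict(axis=[*AX,.097],m3=[.5647,-.1653,.078]).items(): print(n,proj(c,p))
E
```

```text
time: 4.37
tool_pos: [0.5548, -0.1064, 0.1295]
tool_rot: [0.0, 0.941, 0.338, 0.001]
contact_force: [-0.5, 1.8, 0.6]
gripper_width: 0.001
lin [-0.01  0.26  0.05] rot [ 0.  -0.1 -2. ]
lin [-0.06  0.54  0.05] rot [ 0.  -0.1 -4.5]
lin [-0.1   0.81  0.05] rot [ 0.  -0.1 -7. ]
lin [-0.13  1.09  0.05] rot [ 0.  -0.1 -9.5]
lin [-0.14  1.37  0.05] rot [  0.   -0.1 -12. ]
lin [-0.14  1.65  0.05] rot [  0.   -0.1 -14.5]
axis (np.float64(446.89478018114676), np.float64(313.59544663079885))
m3 (np.float64(271.7939485244427), np.float64(353.007556534371))
```

View pics/w3.png

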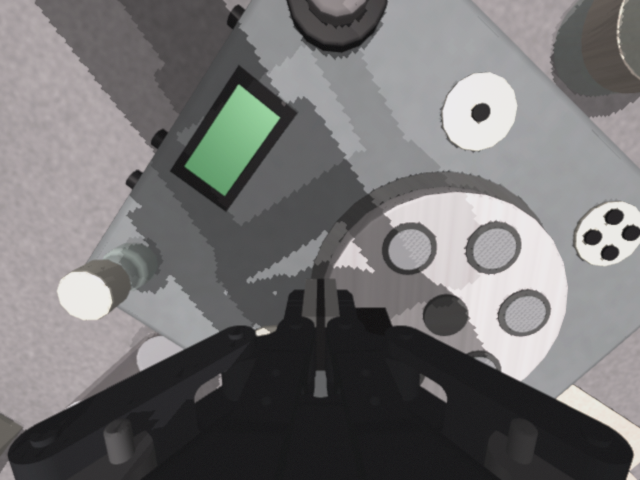

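The wrist view shows the tab behind the finger at (372,320), with the vial well clear at (85,295). I'll push to about 234°, then retreat and look.

```bash
python3 -m pendant '{"linear":[[0,0.3,0],[-0.1,0.5,0],[-0.1,0.8,0],[-0.1,1.1,0],[-0.1,1.4,0],[-0.1,1.6,0],[-0.1,1.6,0],[-0.1,1.6,0],[-0.1,1.6,0],[-0.1,1.6,0]],"rotation":[[0,0,-2],[0,0,-4.5],[0,0,-7],[0,0,-9.5],[0,0,-12],[0,0,-14.5],[0,0,-14.5],[0,0,-14.5],[0,0,-14.5],[0,0,-14.5]],"grip":[1,1,1,1,1,1,1,1,1,1]}'
python3 -m pendant '{"linear":[[0,-1,0],[0,-2,0],[0,-3,0],[0,-4,-2],[0,-6,-5],[0,-9,-8],[0,-12,-8],[0,-15,-8],[0,-17,-8],[0,-17,-8]],"rotation":[[0,0,0],[0,0,0],[0,0,0],[0,0,0],[0,0,0],[0,0,0],[0,0,0],[0,0,0],[0,0,0],[0,0,0]],"grip":[1,1,1,1,1,1,1,1,1,1]}'
python3 - <<'E'
from h import *
f=manip.grab_frame("top");cv2.imwrite("pics/t4f.png",f[:,:,::-1])
cv2.imwrite("pics/t4.png",cv2.resize(f[170:300,340:500,::-1],None,fx=5,fy=5,interpolation=cv2.INTER_CUBIC)[:600,:800])
E
```

```text
time: 5.25
tool_pos: [0.5637, -0.1193, 0.1288]
tool_rot: [0.0, 0.892, 0.452, 0.0]
contact_force: [-0.7, 0.1, -0.8]
gripper_width: -0.001
time: 6.08
tool_pos: [0.4233, -0.0169, 0.2079]
tool_rot: [-0.0, 0.891, 0.454, 0.0]
contact_force: [0.2, -0.0, 0.5]
gripper_width: 0.0
```

View pics/t4.png

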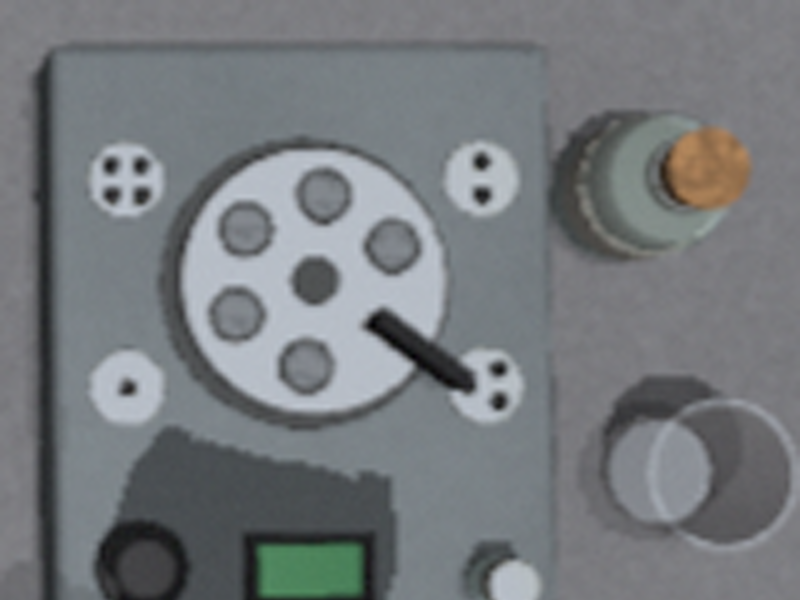

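The tab already points close to the three-pip plate, with its tip at crop (470,383). I'll measure the remaining angle.

```bash
python3 - <<'E'
from h import *
im=cv2.imread("pics/t4f.png");c=manip.calibration("top")
x0,y0=410,228
b=cv2.resize(im[y0:252,x0:440],None,fx=5,fy=5,interpolation=cv2.INTER_CUBIC)
g=cv2.cvtColor(b,cv2.COLOR_BGR2GRAY)
for th in(45,60,75):
    n,l,st,ce=cv2.connectedComponentsWithStats((g<th).astype(np.uint8));i=1+st[1:,4].argmax()
    v,u=np.nonzero(l==i);U=(u+.5)/5-.5+x0;V=(v+.5)/5-.5+y0
    Q=np.array([ray(c,a,d,.118)[:2] for a,d in zip(U,V)]);m=Q.mean(0)
    e=np.linalg.svd(Q-m,full_matrices=0)[2][0];e*=-np.sign(e[1])*-1 if e[1]>0 else 1
    if e[1]>0:e=-e
    d=m-AX
    print(th,st[i],m,"rad",np.hypot(*d),"ang pos",np.degrees(np.arctan2(*d[::-1]))%360,"ang axis",np.degrees(np.arctan2(*e[::-1]))%360)
M=np.array([.5647,-.1653]);print("mark",np.degrees(np.arctan2(*(M-AX)[::-1]))%360)
E
```

```text
45 [  18   24  104   75 1870] [ 0.57816964 -0.12207167] rad 0.055438684172142046 ang pos 231.47494492532283 ang axis 235.46838919134046
60 [  17   23  106   78 2645] [ 0.57894112 -0.12241867] rad 0.055235713699522584 ang pos 232.32523883789213 ang axis 235.19189758568666
75 [  16   21  108   81 2956] [ 0.5789363  -0.12262376] rad 0.055401117514087155 ang pos 232.4509278106608 ang axis 235.27990642238225
mark 241.00160127774694
```

The tab is at about 234–235° (commanded 234) and the target is 241°, so I need one more push of about 6.5°.

```bash
python3 - <<'E'
from h import *
P=pose()
A=go(arc(215),.2,45,P); B=go(arc(215),.128,45,P)
for p in(222,229,233,235,237,239,240,241): go(arc(p),.128,p-180,B)
E
```

```text
lin [ 0.77 15.35  0.83] rot [ 0.1 -0.   8.9]
lin [ 0.77 15.34  8.03] rot [ 0.1 -0.   8.9]
lin [-0.27  0.73  0.  ] rot [0. 0. 3.]
lin [-0.44  1.49  0.  ] rot [ 0.  0. -4.]
lin [-0.5   1.93  0.  ] rot [ 0.  0. -8.]
lin [-0.52  2.15  0.  ] rot [  0.   0. -10.]
lin [-0.53  2.38  0.  ] rot [  0.   0. -12.]
lin [-0.53  2.6   0.  ] rot [  0.   0. -14.]
lin [-0.53  2.71  0.  ] rot [  0.   0. -15.]
lin [-0.53  2.82  0.  ] rot [  0.   0. -16.]
```

```bash
python3 -m pendant '{"linear":[[0.2,4,0.8],[0.4,8,0.8],[0.6,12,0.8],[0.8,15.3,0.8],[0.8,15.3,3],[0.8,15.3,6],[0.8,15.3,8],[0.8,15.3,8],[0.8,15.3,8],[0.8,15.3,8]],"rotation":[[0,0,3],[0,0,6],[0,0,9],[0,0,9],[0,0,9],[0,0,9],[0,0,9],[0,0,9],[0,0,9],[0,0,9]],"grip":[1,1,1,1,1,1,1,1,1,1]}'
python3 -m pendant '{"linear":[[-0.3,0.7,0],[-0.4,1.5,0],[-0.5,1.9,0],[-0.5,2.15,0],[-0.5,2.4,0],[-0.5,2.6,0],[-0.5,2.7,0],[-0.5,2.8,0],[-0.5,2.8,0],[-0.5,2.8,0]],"rotation":[[0,0,3],[0,0,-4],[0,0,-8],[0,0,-10],[0,0,-12],[0,0,-14],[0,0,-15],[0,0,-16],[0,0,-16],[0,0,-16]],"grip":[1,1,1,1,1,1,1,1,1,1]}'
python3 -m pendant '{"linear":[[0,-1,0],[0,-2,0],[0,-3,0],[0,-4,-2],[0,-6,-5],[0,-9,-8],[0,-12,-8],[0,-15,-8],[0,-17,-8],[0,-17,-8]],"rotation":[[0,0,0],[0,0,0],[0,0,0],[0,0,0],[0,0,0],[0,0,0],[0,0,0],[0,0,0],[0,0,0],[0,0,0]],"grip":[1,1,1,1,1,1,1,1,1,1]}'
python3 - <<'E'
from h import *
f=manip.grab_frame("top");im=f[:,:,::-1].copy();cv2.imwrite("pics/t5f.png",im)
cv2.imwrite("pics/t5.png",cv2.resize(im[170:300,340:500],None,fx=5,fy=5,interpolation=cv2.INTER_CUBIC)[:600,:800])
c=manip.calibration("top");x0,y0=405,228
g=cv2.cvtColor(cv2.resize(im[y0:256,x0:440],None,fx=5,fy=5,interpolation=cv2.INTER_CUBIC),cv2.COLOR_BGR2GRAY)
for th in(45,60):
    n,l,st,ce=cv2.connectedComponentsWithStats((g<th).astype(np.uint8));i=1+st[1:,4].argmax()
    v,u=np.nonzero(l==i)
    Q=np.array([ray(c,a,d,.118)[:2] for a,d in zip((u+.5)/5-.5+x0,(v+.5)/5-.5+y0)]);m=Q.mean(0)
    e=np.linalg.svd(Q-m,full_matrices=0)[2][0];e=e if e[1]<0 else -e;d=m-AX
    print(th,st[i],np.degrees(np.arctan2(*d[::-1]))%360,np.degrees(np.arctan2(*e[::-1]))%360)
# key: dark housing around (368,284)
g=cv2.cvtColor(im,cv2.COLOR_BGR2GRAY)[270:298,354:384]
n,l,st,ce=cv2.connectedComponentsWithStats((g<50).astype(np.uint8));i=1+st[1:,4].argmax();x,y,w,h,a=st[i]
k=(x+354+(w-1)/2,y+270+(h-1)/2);print("key",st[i],k,[ray(c,*k,z)[:2].round(4) for z in(.08,.09,.1)])
E
```

```text
time: 6.97
tool_pos: [0.5554, -0.1033, 0.1297]
tool_rot: [0.001, 0.924, 0.381, 0.001]
contact_force: [0.9, -0.0, 0.5]
gripper_width: 0.001
time: 7.8
tool_pos: [0.5712, -0.1265, 0.1294]
tool_rot: [0.001, 0.862, 0.506, 0.0]
contact_force: [0.4, -0.1, 0.5]
gripper_width: -0.001
time: 8.63
tool_pos: [0.4192, -0.0416, 0.2077]
tool_rot: [-0.0, 0.862, 0.507, -0.0]
contact_force: [0.2, 0.1, 0.6]
gripper_width: -0.0
45 [  50   13  108   59 1784] 241.87165781316725 245.26960117899927
60 [  49   12  111   61 2396] 242.51121307194012 245.44276451920456
key [16  6  8 16 51] (np.float64(373.5), np.float64(283.5)) [array([ 0.4766, -0.0152]), array([ 0.4772, -0.0135]), array([ 0.4777, -0.0118])]
```

View pics/t5.png

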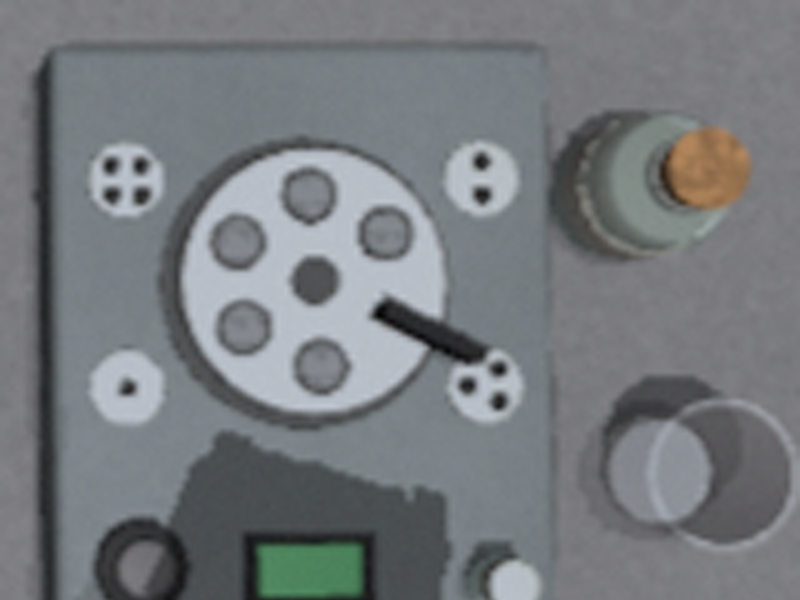

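The tab is now at about 244.7°, judged from the disc holes (the tab mask gives 242–245°), about 3.5° (6 mm) past the 241.2° target. That is inside tolerance, but I'll nudge it back gently from the other face for margin.

```bash
python3 - <<'E'
from h import *
P=pose()
A=go(arc(268,-.016),.2,80,P); B=go(arc(268,-.016),.128,80,P)
for p in(262,256,251,248,246,245,244,243,242.3): go(arc(p,-.015),.128,p-180,B)
E
```

```text
lin [ 1.38 22.8   0.83] rot [  0.1  -0.  -19.1]
lin [ 1.38 22.79  8.03] rot [  0.1  -0.  -19.1]
lin [-0.23 -0.73  0.  ] rot [ 0.  0. -2.]
lin [-0.37 -1.38  0.  ] rot [0. 0. 4.]
lin [-0.44 -1.94  0.  ] rot [0. 0. 9.]
lin [-0.46 -2.27  0.  ] rot [ 0.  0. 12.]
lin [-0.46 -2.49  0.  ] rot [ 0.  0. 14.]
lin [-0.46 -2.6   0.  ] rot [ 0.  0. 15.]
lin [-0.46 -2.71  0.  ] rot [ 0.  0. 16.]
lin [-0.45 -2.83  0.  ] rot [ 0.  0. 17.]
lin [-0.45 -2.9   0.  ] rot [ 0.   0.  17.7]
```

```bash
python3 -m pendant '{"linear":[[0.2,3.9,0.8],[0.4,7.8,0.8],[0.7,11.7,0.8],[1,15.6,0.8],[1.2,19.5,0.8],[1.4,22.8,0.8],[1.4,22.8,0.8],[1.4,22.8,3],[1.4,22.8,6],[1.4,22.8,8]],"rotation":[[0,0,-4],[0,0,-8],[0,0,-12],[0,0,-16],[0,0,-19],[0,0,-19],[0,0,-19],[0,0,-19],[0,0,-19],[0,0,-19]],"grip":[1,1,1,1,1,1,1,1,1,1]}'
python3 -m pendant '{"linear":[[0,0,0],[-0.2,-0.7,0],[-0.4,-1.4,0],[-0.4,-1.9,0],[-0.5,-2.2,0],[-0.5,-2.4,0],[-0.5,-2.5,0],[-0.5,-2.6,0],[-0.5,-2.7,0],[-0.5,-2.8,0]],"rotation":[[0,0,0],[0,0,-2],[0,0,4],[0,0,9],[0,0,12],[0,0,14],[0,0,15],[0,0,16],[0,0,17],[0,0,17.5]],"grip":[1,1,1,1,1,1,1,1,1,1]}'
python3 - <<'E'
from h import *
P=pose();go(arc(242,-.015),.128,62,P)
c=manip.calibration("top")
for n,p in dict(key=[.4766,-.0,.09]).items():print(proj(c,p))
E
```

```text
time: 9.52
tool_pos: [0.6276, -0.1424, 0.1257]
tool_rot: [-0.001, 0.767, 0.642, -0.001]
contact_force: [-1.7, -0.0, -1.3]
gripper_width: -0.003
time: 10.35
tool_pos: [0.6, -0.1424, 0.1289]
tool_rot: [0.0, 0.856, 0.517, 0.0]
contact_force: [0.4, 0.2, 0.2]
gripper_width: 0.002
lin [ 0.02 -0.36  0.09] rot [ 0.  -0.   0.3]
(np.float64(367.7051211093487), np.float64(283.65177321903536))
```

```bash
python3 -m pendant '{"linear":[[0,0,0],[0,0,0],[0,-0.05,0],[0,-0.1,0],[0,-0.15,0],[0,-0.15,0],[0,-0.15,0],[0,-0.15,0],[0,-0.15,0],[0,-0.15,0]],"rotation":[[0,0,0],[0,0,0],[0,0,0],[0,0,0],[0,0,0],[0,0,0],[0,0,0],[0,0,0],[0,0,0],[0,0,0]],"grip":[1,1,1,1,1,1,1,1,1,1]}'
python3 -m pendant '{"linear":[[0,0.7,0],[0,1.5,0],[0,2,-2],[0,2,-5],[0,2,-8],[0,-2,-9],[0,-6,-9],[0,-10,-9],[0,-14,-9],[0,-18,-9]],"rotation":[[0,0,0],[0,0,0],[0,0,0],[0,0,0],[0,0,0],[0,0,0],[0,0,0],[0,0,0],[0,0,0],[0,0,0]],"grip":[1,1,1,1,1,1,1,1,1,1]}'
python3 -m pendant '{"linear":[[0,-4,0],[0,-6,0],[0,-6,0],[0,-6,0],[0,-6,0],[0,-6,0],[0,-6,0],[0,-6,0],[0,-6,0],[0,-6,0]],"rotation":[[0,0,0],[0,0,0],[0,0,0],[0,0,0],[0,0,0],[0,0,0],[0,0,0],[0,0,0],[0,0,0],[0,0,0]],"grip":[1,1,1,1,1,1,1,1,1,1]}'
python3 - <<'E'
from h import *
f=manip.grab_frame("top");im=f[:,:,::-1].copy();cv2.imwrite("pics/t6f.png",im)
cv2.imwrite("pics/t6.png",cv2.resize(im[170:300,340:500],None,fx=5,fy=5,interpolation=cv2.INTER_CUBIC)[:600,:800])
E
```

```text
time: 11.18
tool_pos: [0.5984, -0.1416, 0.1285]
tool_rot: [-0.0, 0.856, 0.518, -0.0]
contact_force: [-0.1, 0.3, 0.2]
gripper_width: 0.001
time: 12.02
tool_pos: [0.4381, -0.0577, 0.2187]
tool_rot: [0.0, 0.856, 0.517, 0.0]
contact_force: [-0.6, 0.7, 1.3]
gripper_width: 0.003
time: 12.85
tool_pos: [0.386, -0.0304, 0.2183]
tool_rot: [-0.0, 0.856, 0.518, -0.0]
contact_force: [-0.0, 0.9, -0.4]
gripper_width: -0.002
```

View pics/t6.png

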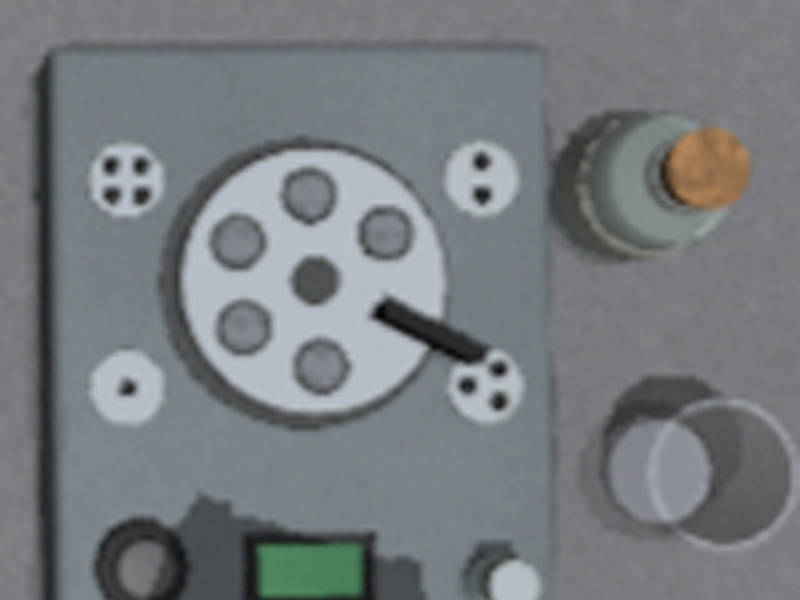

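The nudge made no contact, so the tab hasn't moved: its tip is still at crop (482,354). I'll get a cleaner angle from the tab's far top edge, which is at a known 125 mm height, before deciding.

```bash
python3 - <<'E'
from h import *
im=cv2.imread("pics/t6f.png");c=manip.calibration("top");x0,y0=405,222
g=cv2.cvtColor(cv2.resize(im[y0:256,x0:442],None,fx=8,fy=8,interpolation=cv2.INTER_CUBIC),cv2.COLOR_BGR2GRAY)
for th in(60,80,95):
    n,l,st,ce=cv2.connectedComponentsWithStats((g<th).astype(np.uint8));i=1+st[1:,4].argmax();x,y,w,h,a=st[i]
    cols=np.arange(x+int(.2*w),x+int(.75*w));top=np.array([np.nonzero(l[:,k]==i)[0][0] for k in cols])
    Q=np.array([ray(c,(k+.5)/8-.5+x0,(v)/8-.5+y0,.125)[:2] for k,v in zip(cols,top)],np.float32)
    vx,vy,px,py=cv2.fitLine(Q,cv2.DIST_HUBER,0,.01,.01).ravel();e=np.array([vx,vy]);e=e if vy<0 else -e
    t=np.array([-e[1],e[0]]);print(th,st[i],"dir",np.degrees(np.arctan2(e[1],e[0]))%360,"offset mm",1e3*(np.array([px,py])-AX)@t)
    ctr=np.array([px,py])-4e-3*t; r=ctr-AX; print("  centre-line angle",np.degrees(np.arctan2(*r[::-1]))%360)
E
```

```text
60 [  79   66  177   99 6182] dir 246.01071 offset mm 0.5292060639194974
  centre-line angle 241.94560834624662
80 [  77   63  183  103 7206] dir 246.28244 offset mm 1.0999667648742448
  centre-line angle 242.61449012210036
95 [  76   61  188  106 7970] dir 247.32132 offset mm 0.7386368548589143
  centre-line angle 243.43887235859444
```

The tab's direction (246°) and the hole pattern (244.7°) agree at about 245°. The contact geometry fits that too, if the axis estimate is off by about 2 mm. The tab is therefore about 4° past the mark (about 7 mm), so I'll repeat the nudge 5 mm further.

```bash
python3 - <<'E'
from h import *
P=pose()
A=go([.612,-.148],.2,62,P); B=go([.612,-.148],.128,62,P)
for p in([.6,-.1425],[.598,-.1414],[.594,-.1393]): go(p,.128,61.5,B)
E
```

```text
lin [ 0.07 25.49  1.82] rot [-0.   0.   0.3]
lin [ 0.07 25.49  9.02] rot [-0.   0.   0.3]
lin [-0.08 -1.32  0.  ] rot [0.  0.  0.5]
lin [-0.07 -1.55  0.  ] rot [0.  0.  0.5]
lin [-0.08 -2.    0.  ] rot [0.  0.  0.5]
```

```bash
python3 -m pendant '{"linear":[[0.1,4,0.8],[0.1,8,0.8],[0.1,12,0.8],[0.1,16,0.8],[0.1,20,0.8],[0.1,24,0.8],[0.1,25.5,0.8],[0.1,25.5,3],[0.1,25.5,6],[0.1,25.5,9]],"rotation":[[0,0,0],[0,0,0],[0,0,0],[0,0,0],[0,0,0],[0,0,0],[0,0,0],[0,0,0],[0,0,0],[0,0,0]],"grip":[1,1,1,1,1,1,1,1,1,1]}'
python3 -m pendant '{"linear":[[0,0,0],[-0.1,-0.5,0],[-0.1,-1,0],[-0.1,-1.3,0],[-0.1,-1.5,0],[-0.1,-1.6,0],[-0.1,-1.7,0],[-0.1,-1.8,0],[-0.1,-1.9,0],[-0.1,-1.9,0]],"rotation":[[0,0,0],[0,0,0],[0,0,0],[0,0,0],[0,0,0],[0,0,0],[0,0,0],[0,0,0],[0,0,0],[0,0,0]],"grip":[1,1,1,1,1,1,1,1,1,1]}'
python3 -m pendant '{"linear":[[0,0,0],[0,0,0],[0,0,0],[0,0,0],[0,0,0],[0,0,0],[0,0,0],[0,0,0],[0,0,0],[0,0,0]],"rotation":[[0,0,0],[0,0,0],[0,0,0],[0,0,0],[0,0,0],[0,0,0],[0,0,0],[0,0,0],[0,0,0],[0,0,0]],"grip":[1,1,1,1,1,1,1,1,1,1]}'
```

```text
time: 13.73
tool_pos: [0.6134, -0.1483, 0.1283]
tool_rot: [0.001, 0.856, 0.518, 0.001]
contact_force: [-0.2, 0.1, -1.4]
gripper_width: -0.004
time: 14.57
tool_pos: [0.5951, -0.1398, 0.1289]
tool_rot: [0.0, 0.856, 0.518, 0.0]
contact_force: [1.2, -0.5, 1.3]
gripper_width: 0.004
time: 15.4
tool_pos: [0.5949, -0.1397, 0.1284]
tool_rot: [-0.0, 0.856, 0.518, -0.0]
contact_force: [0.6, -0.4, -0.0]
gripper_width: -0.003
```

```bash
python3 -m pendant '{"linear":[[0,-0.1,0],[0,-0.1,0],[0,-0.1,0],[0,1,0],[0,2,0],[0,2,-3],[0,2,-6],[0,2,-9],[0,-2,-9],[0,-6,-9]],"rotation":[[0,0,0],[0,0,0],[0,0,0],[0,0,0],[0,0,0],[0,0,0],[0,0,0],[0,0,0],[0,0,0],[0,0,0]],"grip":[1,1,1,1,1,1,1,1,1,1]}'
python3 -m pendant '{"linear":[[0,-4,0],[0,-8,0],[0,-12,0],[0,-16,0],[0,-17,0],[0,-17,0],[0,-17,0],[0,-17,0],[0,-17,0],[0,-17,0]],"rotation":[[0,0,0],[0,0,0],[0,0,0],[0,0,0],[0,0,0],[0,0,0],[0,0,0],[0,0,0],[0,0,0],[0,0,0]],"grip":[1,1,1,1,1,1,1,1,1,1]}'
python3 - <<'E'
from h import *
im=manip.grab_frame("top")[:,:,::-1].copy();cv2.imwrite("pics/t7f.png",im)
cv2.imwrite("pics/t7.png",cv2.resize(im[170:300,340:500],None,fx=5,fy=5,interpolation=cv2.INTER_CUBIC)[:600,:800])
c=manip.calibration("top");x0,y0=405,222
g=cv2.cvtColor(cv2.resize(im[y0:256,x0:442],None,fx=8,fy=8,interpolation=cv2.INTER_CUBIC),cv2.COLOR_BGR2GRAY)
for th in(60,80):
    n,l,st,ce=cv2.connectedComponentsWithStats((g<th).astype(np.uint8));i=1+st[1:,4].argmax();x,y,w,h,a=st[i]
    cols=np.arange(x+int(.2*w),x+int(.75*w));top=np.array([np.nonzero(l[:,k]==i)[0][0] for k in cols])
    Q=np.array([ray(c,(k+.5)/8-.5+x0,v/8-.5+y0,.125)[:2] for k,v in zip(cols,top)],np.float32)
    vx,vy,px,py=cv2.fitLine(Q,cv2.DIST_HUBER,0,.01,.01).ravel();print(th,st[i],np.degrees(np.arctan2(-abs(vy),vx if vy<0 else -vx))%360)
E
```

```text
time: 16.23
tool_pos: [0.5434, -0.1128, 0.2216]
tool_rot: [0.002, 0.856, 0.517, 0.002]
contact_force: [-0.9, -0.0, -0.8]
gripper_width: -0.0
time: 17.07
tool_pos: [0.3919, -0.0335, 0.2185]
tool_rot: [-0.0, 0.856, 0.517, -0.0]
contact_force: [-0.1, 0.4, 0.5]
gripper_width: -0.002
60 [  74   74  171  135 6832] 242.50253
80 [  72   72  175  140 7939] 243.00818
```

View pics/t7.png

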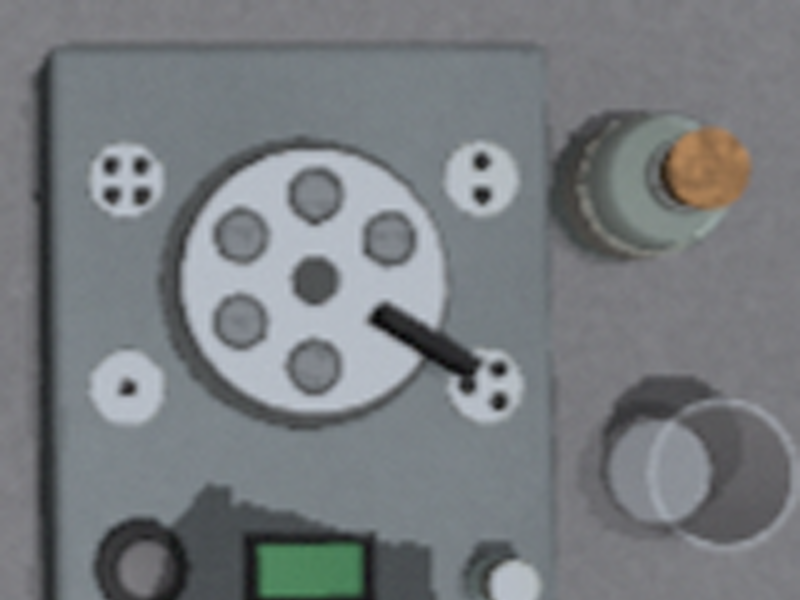

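The hole pattern now gives 240.2° and the tab edge 242.5°, so they bracket the 241.2° target. Next is the read key, with its cap at crop (148,567), roughly world (0.478, -0.001).

```bash
python3 - <<'E'
from h import *
P=pose();A=go([.478,-.001],.132,61.5,P)
c=manip.calibration("side")
for z in(.085,.095,.105):print(z,proj(c,[.478,-.001,z]))
im=cv2.imread("pics/side0.png");g=cv2.cvtColor(im,cv2.COLOR_BGR2GRAY)[290:325,285:325]
n,l,st,ce=cv2.connectedComponentsWithStats((g<60).astype(np.uint8));i=1+st[1:,4].argmax();print(st[i]+[285,290,0,0,0])
E
```

```text
lin [6.88 6.14 8.63] rot [-0.1  0.   0.8]
0.085 (np.float64(304.6216833029907), np.float64(307.3248241074825))
0.095 (np.float64(304.4722431761767), np.float64(303.6302892773474))
0.105 (np.float64(304.3206397056504), np.float64(299.8822711635374))
[294 302  23  18 239]
```

```bash
python3 -m pendant '{"linear":[[2,2,0],[4,4,0],[6,6,0],[6.9,6.1,2],[6.9,6.1,4],[6.9,6.1,6],[6.9,6.1,8],[6.9,6.1,8.6],[6.9,6.1,8.6],[6.9,6.1,8.6]],"rotation":[[0,0,0],[0,0,0],[0,0,0],[0,0,0],[0,0,0],[0,0,0],[0,0,0],[0,0,0],[0,0,0],[0,0,0]],"grip":[1,1,1,1,1,1,1,1,1,1]}'
python3 -m pendant '{"linear":[[0,0,0.1],[0,0,0.2],[0,0,0.3],[0,0,0.4],[0,0,0.5],[0,0,0.6],[0,0,0.7],[0,0,0.8],[0,0,0.9],[0,0,1.0]],"rotation":[[0,0,0],[0,0,0],[0,0,0],[0,0,0],[0,0,0],[0,0,0],[0,0,0],[0,0,0],[0,0,0],[0,0,0]],"grip":[1,1,1,1,1,1,1,1,1,1]}'
python3 - <<'E'
from h import *
cv2.imwrite("pics/s8.png",cv2.resize(manip.grab_frame("side")[220:420,260:500,::-1],None,fx=3,fy=3,interpolation=cv2.INTER_CUBIC))
E
```

```text
time: 17.95
tool_pos: [0.4776, -0.0004, 0.1327]
tool_rot: [-0.0, 0.856, 0.518, -0.0]
contact_force: [0.3, 0.4, 0.9]
gripper_width: -0.002
time: 18.78
tool_pos: [0.4772, -0.0002, 0.1223]
tool_rot: [-0.0, 0.856, 0.518, -0.0]
contact_force: [-0.1, -0.0, -0.5]
gripper_width: -0.002
```

View pics/s8.png

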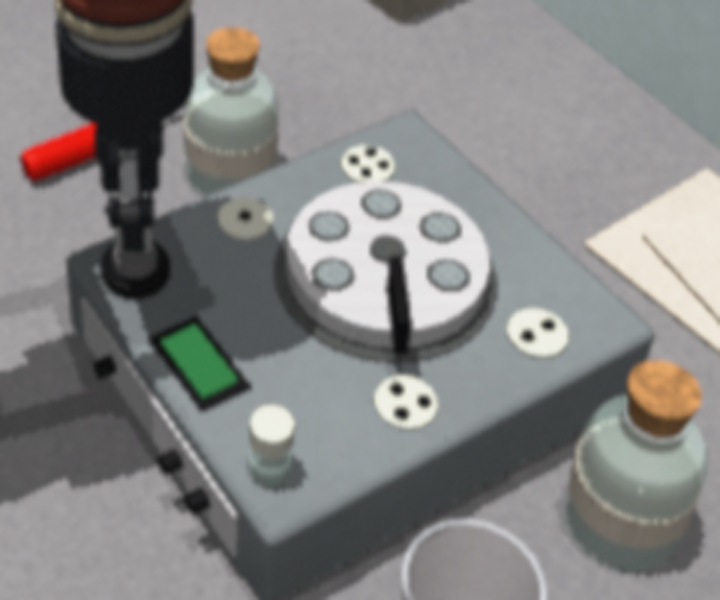

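The side view shows the finger just above the key at crop (132,255), and the tab pointing at the three-pip plate (405,402). There is no contact yet, so I'll go down further.

```bash
python3 -m pendant '{"linear":[[0,0,0.1],[0,0,0.2],[0,0,0.3],[0,0,0.4],[0,0,0.5],[0,0,0.5],[0,0,0.5],[0,0,0.5],[0,0,0.5],[0,0,0.5]],"rotation":[[0,0,0],[0,0,0],[0,0,0],[0,0,0],[0,0,0],[0,0,0],[0,0,0],[0,0,0],[0,0,0],[0,0,0]],"grip":[1,1,1,1,1,1,1,1,1,1]}'
python3 -m pendant '{"linear":[[0,0,0.1],[0,0,0.2],[0,0,0.3],[0,0,0.3],[0,0,0.3],[0,0,0.3],[0,0,0.3],[0,0,0.3],[0,0,0.3],[0,0,0.3]],"rotation":[[0,0,0],[0,0,0],[0,0,0],[0,0,0],[0,0,0],[0,0,0],[0,0,0],[0,0,0],[0,0,0],[0,0,0]],"grip":[1,1,1,1,1,1,1,1,1,1]}'
```

```text
time: 19.67
tool_pos: [0.4772, -0.0002, 0.1176]
tool_rot: [0.0, 0.856, 0.518, 0.0]
contact_force: [-1.2, -0.2, 1.8]
gripper_width: -0.001
time: 20.5
tool_pos: [0.4773, -0.0002, 0.1145]
tool_rot: [0.0, 0.856, 0.518, 0.0]
contact_force: [-1.2, 0.4, 3.9]
gripper_width: 0.002
```

```bash
python3 -m pendant '{"linear":[[0,0,0.1],[0,0,0.2],[0,0,0.2],[0,0,0.3],[0,0,0.3],[0,0,0.3],[0,0,0.3],[0,0,0.3],[0,0,0.3],[0,0,0.3]],"rotation":[[0,0,0],[0,0,0],[0,0,0],[0,0,0],[0,0,0],[0,0,0],[0,0,0],[0,0,0],[0,0,0],[0,0,0]],"grip":[1,1,1,1,1,1,1,1,1,1]}'
```

```text
time: 21.33
tool_pos: [0.4774, -0.0002, 0.1129]
tool_rot: [-0.0, 0.856, 0.518, -0.0]
contact_force: [-5.4, 0.6, 12.6]
gripper_width: 0.005
```

The force jumped from 3.9 to 12.6 N, so the end stop is reached at z = 0.1129. I'll lift 4.7 mm and average the force to confirm the key still pushes back there, meaning the travel is over 4.5 mm.

```bash
python3 -m pendant '{"linear":[[0,0,-0.2],[0,0,-0.4],[0,0,-0.6],[0,0,-0.6],[0,0,-0.6],[0,0,-0.6],[0,0,-0.6],[0,0,-0.6],[0,0,-0.6],[0,0,-0.6]],"rotation":[[0,0,0],[0,0,0],[0,0,0],[0,0,0],[0,0,0],[0,0,0],[0,0,0],[0,0,0],[0,0,0],[0,0,0]],"grip":[1,1,1,1,1,1,1,1,1,1]}'
cat > f.py <<'E'
from h import *
F=[]
for _ in range(12): manip.grab_frame("side");F.append(manip.state()["contact_force"][2])
print(pose()[0].round(4),np.mean(F).round(2),np.std(F).round(2))
E
python3 f.py
python3 -m pendant '{"linear":[[0,0,-1],[0,0,-2],[0,0,-2],[0,0,-2],[0,0,-2],[0,0,-2],[0,0,-2],[0,0,-2],[0,0,-2],[0,0,-2]],"rotation":[[0,0,0],[0,0,0],[0,0,0],[0,0,0],[0,0,0],[0,0,0],[0,0,0],[0,0,0],[0,0,0],[0,0,0]],"grip":[1,1,1,1,1,1,1,1,1,1]}'
python3 f.py
```

```text
time: 22.17
tool_pos: [0.4773, -0.0002, 0.1175]
tool_rot: [0.0, 0.856, 0.518, 0.0]
contact_force: [1.0, 0.0, 2.5]
gripper_width: -0.002
[ 4.773e-01 -2.000e-04  1.175e-01] 2.14 0.32
time: 23.6
tool_pos: [0.4771, -0.0002, 0.1373]
tool_rot: [-0.0, 0.856, 0.518, -0.0]
contact_force: [0.6, -0.2, -0.2]
gripper_width: 0.0
[ 4.772e-01 -2.000e-04  1.375e-01] -0.2 0.46
```

At 4.6 mm above the stop the key still pushes back with 2.3 N, so it was pressed well past 4.5 mm, and the force is zero after release. I'll retreat clear and take a last look.

```bash
python3 -m pendant '{"linear":[[0,0,-3],[0,0,-6],[0,0,-9],[0,-4,-10],[0,-8,-10],[0,-10,-10],[0,-10,-10],[0,-10,-10],[0,-10,-10],[0,-10,-10]],"rotation":[[0,0,0],[0,0,0],[0,0,0],[0,0,0],[0,0,0],[0,0,0],[0,0,0],[0,0,0],[0,0,0],[0,0,0]],"grip":[1,1,1,1,1,1,1,1,1,1]}'
python3 - <<'E'
from h import *
im=manip.grab_frame("top")[:,:,::-1];a=cv2.imread("pics/t7f.png")
d=cv2.absdiff(im,a)[180:255,350:500];print("diff tab area max/mean",d.max(),d.mean())
cv2.imwrite("pics/t9.png",cv2.resize(im[170:300,280:500],None,fx=3.6,fy=3.6,interpolation=cv2.INTER_CUBIC))
E
```

```text
time: 25.03
tool_pos: [0.3892, 0.0459, 0.2375]
tool_rot: [-0.0, 0.856, 0.517, -0.0]
contact_force: [0.4, -1.0, -0.1]
gripper_width: -0.002
diff tab area max/mean 15 1.5909037037037037
```

View pics/t9.png

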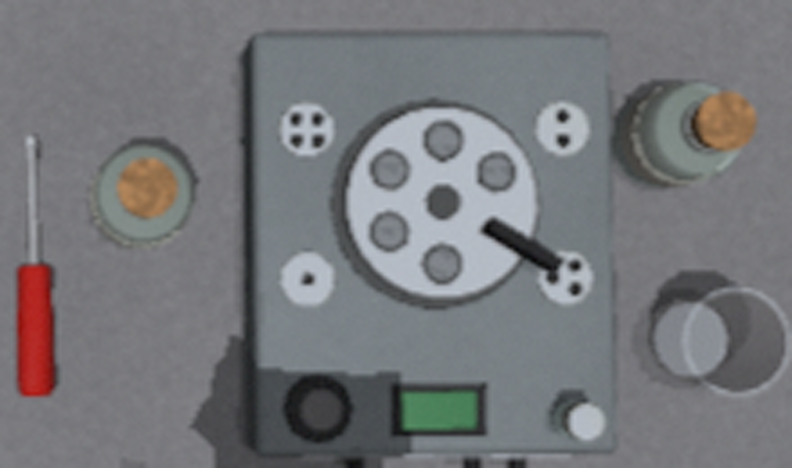

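The final view shows the tab (tip at 555,265) on the three-pip plate and unchanged by the key press. The bystanders are in place, the key is up and the hand is clear.

```bash
python3 -c "
from plant import manip
print(manip.job_done())"
```

```text
the job is handed in; nothing more can be done
None
```

I pushed the tab round to the three-pip plate with the shut fingertips, pressed the read key to its stop and released it. I then backed the hand clear and handed the job in at about 25 s; the hand-in gave no verdict.

- **Tab:** my first push went about 4° too far. A first nudge back from the other side made no contact, and a second one corrected it. The last two angle estimates were 240.2° (disc holes) and 242.5° (tab edge). They differ by about 2° but sit either side of the 241.2° target, so the aim error is roughly 2 mm against the 10 mm limit. Estimates taken from the tab's position read about 3° lower than its direction, which I put down to a camera offset of about 2 mm.
- **Read key:** the force rose to 12.6 N at the stop. The key was still pushing back with about 2.3 N when I had lifted 4.6 mm, so it travelled more than 4.5 mm. The force read zero after release.
- **Final picture:** the turret and tab were unchanged by the key press, and the vial, both bottles, the clear beaker and the screwdriver looked undisturbed. The white spare beaker was outside the final picture; the arm did not work near it.

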